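# Check the fork-ended leaf spring at the key bench

### The job

Of the three leaf springs clamped in test stands on the key-cutting bench, check the one with the forked end: press straight down on the round head in the middle of it with about 10 newtons, so that the forked tip dips about level with the top of the little post in front of it, and hold it there for a good second. Then let it spring back up and move clear; do not bend it far past the post, and leave the other two springs alone.

Things in the scene. Friction and masses are not known exactly. Their poses are not given: they have to be found in the camera images.
- fork_head (a point): Round steel button head, 23 mm wide, mid-way along the fork-ended leaf (spring steel, 160 x 36 x 3 mm, last 50 mm split in two prongs). Origin on the leaf's upper face, 77 mm above the bench at rest; crown 8 mm higher. x runs along the leaf to the tip, z up. Fixed stand: clamp block 80 to 130 mm behind the head, bolts 95 mm high; post 24 mm wide, 40 mm high, 93 mm ahead of the head.
- fork_spring (a joint): Bend of the fork-ended leaf, rad: 0 level at rest, growing as pressed down. It pivots 60 mm behind the head, 140 mm behind the tip, as an even spring: at 0.25 the tip is level with the post's top (tip down 35 mm, head down 15 mm), needing about 10 N on the head (1 N to start it, then 0.6 N per mm at the head). It springs back by itself.
- plain_spring (a joint): Bystander: bend (rad, 0 at rest, growing downward) of the plain leaf spring of the same length, 160 mm, with a square unsplit end, in a like stand with a like round head in its middle. Not to be pressed.
- short_spring (a joint): Bystander: bend (rad, 0 at rest, growing downward) of the short plain leaf spring, 100 mm, with a square end, in a shorter stand with a like round head in its middle. Not to be pressed.
Not all that is in view belongs to the job. Leave any purple look-alike of the part that bears fork_head alone. What is shaped like the part that bears short_spring but orange is not meant.

How it is judged (in metres and radians):
On the way, in this order (a step that is already met when the one before it is completed fails the run):
1. the fork-ended spring is pressed on its round head with 6 to 15 N and held with its tip within about 12 mm of level with the post's top (value of joint fork_spring between 0.165 and 0.34 rad and contact force between the fingers and fork_spring between 6 and 15 N and horizontal distance between the grasp point and fork_head below 0.02 m), for 0.7 s.
2. the fork-ended spring is let go and springs back (value of joint fork_spring below 0.04 rad), for 0.2 s.
At the end, for the whole second after the job is handed in: The fork-ended spring has been held down on its head for 0.7 s with 6 to 15 N and 0.165 to 0.34 rad of bend (level with the post at 0.25), and is back up at rest; all three springs are within 0.04 rad of level (value of joint each of fork_spring, plain_spring, short_spring below 0.04 rad and velocity of joint fork_spring between -0.1 and 0.1 rad/s); the robot touches nothing.
It fails at once if the fork-ended spring is bent far past the post (over 0.45 rad, tip more than 25 mm below the post's top) (value of joint fork_spring above 0.45 rad).
It fails at once if another spring is pressed (bent by more than 0.08 rad) (value of joint any of plain_spring, short_spring above 0.08 rad).
It also fails if it takes over 32 s, if anything falls off the work surface, if the arm or the gripper's body presses on something with over 40 N, if the wrist force passes 120 N, or if a joint passes its speed limit or range.

### The arm

A 6-joint arm with a two-finger parallel gripper is mounted at the origin on the work surface. World frame = base frame: x ahead of the robot, y to its left, z up, the work surface at z = 0. Lengths are in mm, angles in rad, forces in N, time in s.
With the tool pointing down it reaches from about 350 to 775 mm from the base axis. Payload 7.3 kg.
Tool frame: the origin (TCP) lies between the finger pads; the fingertips stand 22 mm ahead of it and the grasp point (between the pads) lies 3 mm ahead of it; z points along the fingers, x is the direction in which the jaws open and shut, and the axes are right-handed (so a half turn about z gives the same grasp; the last joint's range is limited). The gripper opens to 92 mm and grips with 3 to 60 N. Pads are 19 mm wide; open, the fingers measure 130 mm over their backs; the gripper's body (75 mm by 190 mm) begins 47 mm behind the grasp point.
Start: joints at [0.957, 0.342, 1.524, -0, 1.275, -0.146], TCP at [236.723, 468.62, 248.741] pointing down, gripper open.
Joint ranges: [-2.53, 2.53], [-0.77, 2.02], [0.04, 2.7], [-1, 4.14], [0.28, 2.66], [-3.11, 3.11]. Speed limits (rad/s): [2.57, 2.57, 3.14, 3.14, 3.14, 3.14].

### API

Orientations are given as a unit quaternion [w, x, y, z].
In Python, from workcell import status, viewer, job_done gives the robot as it stands.
- The arm moves only by the shell command python3 -m pendant 'ROWS' [FORCE]. ROWS is JSON, a list of rows, each an object with "travel": the shift along the tool's x, y, z in units of 50 mm (1.0 is 50 mm), a list of three; "twist": the turn about the tool's z in degrees; "hand": the gripper's target within -1 to 1 (fully open at 1, half-way at 0, shut at -1). In form: [{"travel": [dx, dy, dz], "twist": twist, "hand": hand}, ...]. A call has exactly 10 rows; each row is the pose to reach, as a shift and turn from the pose measured when the call began, along the tool's axes at that moment; what a row does not reach only later rows make up. A row lasts 1/8 s, in which the tool goes at most 62.5 mm and 10.7 degrees, less where a joint would pass 70% of its speed; a pose out of reach is approached as far as the arm can. A call with a gripper value outside its range is refused whole. The fingers move at their own pace and stop on an object; FORCE is the grip in N (left out, the last holds). Time passes only in rows, so rows that repeat a pose let the fingers close, or fill a call up. It gives the time, the measured TCP pose, the force and the opening at its end, in the units of the state.
- status.observe(): the state, without advancing time (a new reading comes with each control period).
- viewer.capture(name): name is "side" or "top" or "wrist"; returns the picture (420x560x3 uint8, blue, green, red); there is no depth.
- viewer.camera_params(name): a dict with "intrinsics" (3x3 intrinsics, pixels), "origin" and "attitude" of the camera in the world. Camera axes: x right, y up, looking along -z (the intrinsics and any distortion apply to the point x, -y, -z); pixel columns grow to the right and rows downward; lengths in mm; the calibration is good to about 2 mm. A picture is of the moment at which its call begins: read the wrist's pose just before it. camera_params takes no time and is no camera call; for the wrist camera it gives the pose at the moment of the call.
- job_done(): hands the job in, once; it reports no verdict.
The state is a dict: "clock": time; "joint_positions": joint angles; "dq": joint speeds; "joint_efforts": joint torques, N m; "eef_pos": TCP position; "ee_rot": TCP orientation; "contact_force": force on the tool from outside, world axes, zero at the start; "ft_torque": the same for the moment, N m; "opening": finger opening in mm.
Only numpy, scipy, OpenCV 4.12 (cv2) and the standard library are available. Lean on these libraries where they do the work, as an engineer would, in place of code of your own. Each camera call takes 0.05 s, during which the arm holds its last target.

## Working session

There is one attempt and no reset: what is moved stays moved. The work goes in short steps, Python scripts to look and compute and a shell command to move; the robot and the scene stay as the last step left them, time stands still between calls to the robot, and variables do not carry over. Pictures are saved under pics/ and viewed, and the job is handed in when it is done.

```bash
mkdir -p pics; ls; python3 - <<'E'
from workcell import status, viewer
import cv2, numpy as np
s=status.observe(); print({k:np.round(v,3).tolist() for k,v in s.items()})
for n in ["side","top","wrist"]:
    p=viewer.camera_params(n); print(n,{k:np.round(v,3).tolist() for k,v in p.items()})
    cv2.imwrite(f"pics/{n}0.png",viewer.capture(n))
E
```

```text
pics
{'clock': 0.0, 'joint_positions': [0.957, 0.343, 1.525, -0.0, 1.275, -0.146], 'dq': [-0.0, 0.001, 0.001, 0.001, -0.002, -0.0], 'joint_efforts': [0.003, -43.124, -24.422, 0.072, 0.056, -0.0], 'eef_pos': [236.496, 468.287, 248.04], 'ee_rot': [0.0, 0.852, 0.524, -0.001], 'contact_force': [-0.2, 0.178, 0.208], 'ft_torque': [0.002, -0.005, -0.019], 'opening': 91.903}
side {'intrinsics': [[533.156, 0.0, 279.909], [0.0, 533.156, 201.75], [0.0, 0.0, 1.0]], 'origin': [311.668, -1217.331, 986.291], 'attitude': [0.899, 0.434, -0.028, -0.05]}
top {'intrinsics': [[471.554, 0.0, 280.549], [0.0, 471.554, 210.33], [0.0, 0.0, 1.0]], 'origin': [330.322, -87.968, 1070.752], 'attitude': [0.707, 0.046, -0.046, -0.704]}
wrist {'intrinsics': [[357.677, 0.0, 276.226], [0.0, 357.677, 210.183], [0.0, 0.0, 1.0]], 'origin': [171.567, 501.69, 383.878], 'attitude': [0.844, -0.116, -0.07, 0.519]}
```

View pics/side0.png

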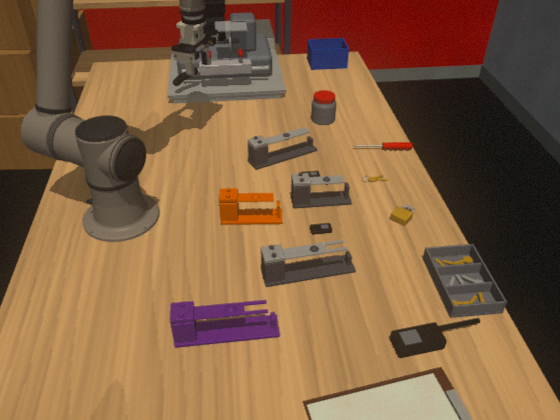

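View pics/top0.png

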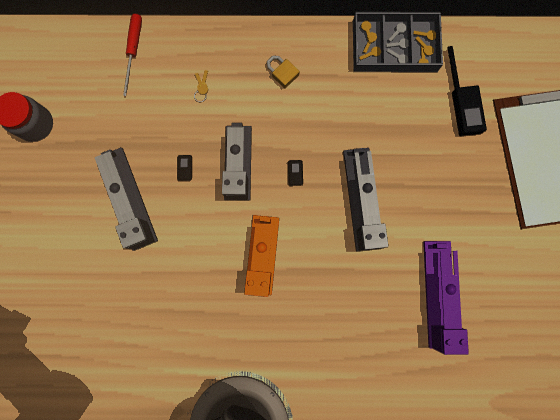

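View pics/wrist0.png

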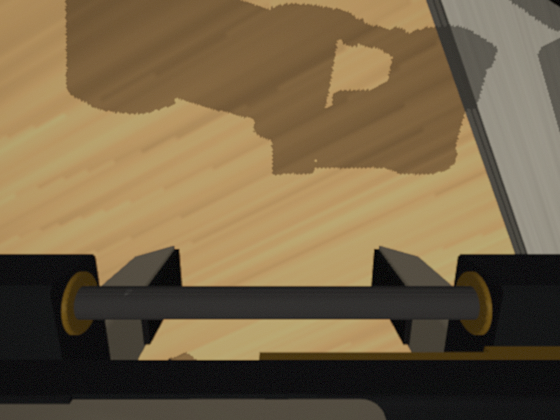

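The side view shows the grey fork stand at about (305,260). In the top view the candidates are:
- grey leaf with a split tip, head at (367,187)
- grey long plain leaf, head at (115,188)
- grey short leaf, head at (235,150)
- orange short one, head at (261,247)
- purple forked one, head at (450,289)

The first fits: it is steel-coloured and forked. I'll confirm it with an enlarged crop and triangulate.

```bash
python3 - <<'E'
import cv2,numpy as np
t=cv2.imread('pics/top0.png')[140:260,330:410]; s=cv2.imread('pics/side0.png')[230:290,250:365]
a=cv2.resize(t,None,fx=4,fy=4,interpolation=cv2.INTER_CUBIC); b=cv2.resize(s,None,fx=4,fy=4,interpolation=cv2.INTER_CUBIC)
c=np.zeros((480,790,3),np.uint8); c[:480,:320]=a; c[:240,325:785]=b
cv2.imwrite('pics/crop1.png',c)
E
```

```text
(no output)
```

View pics/crop1.png

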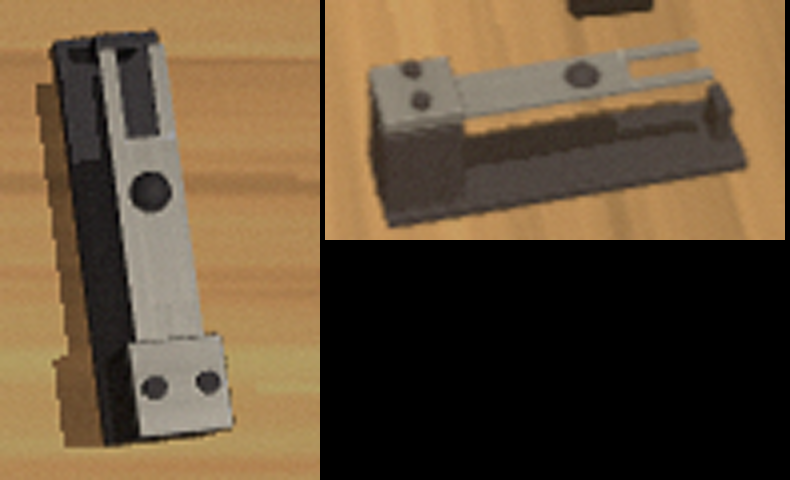

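The crop shows two prongs, a dark round head at top (367.7,187.7) and side (314,248.5), and bolts at top (368.5,236.7) and (382,235.5). Next I'll triangulate with blob centroids.

```bash
cat > h.py <<'E'
import cv2,numpy as np
from scipy.spatial.transform import Rotation as R
from workcell import viewer
def ray(p,uv):
    K=np.array(p['intrinsics']);d=np.linalg.inv(K)@[uv[0],uv[1],1]
    w,x,y,z=p['attitude']; d=R.from_quat([x,y,z,w]).apply([d[0],-d[1],-d[2]]); return np.array(p['origin']),d/np.linalg.norm(d)
def tri(a,b):
    (o,d),(q,e)=a,b; t=np.linalg.lstsq(np.c_[d,-e],q-o,rcond=None)[0]
    A=o+t[0]*d;B=q+t[1]*e; return (A+B)/2,np.linalg.norm(A-B)
def plane(r,z): return r[0]+r[1]*(z-r[0][2])/r[1][2]
def blob(img,uv,r=7,f=8):
    u,v=map(int,uv); c=img[v-r:v+r+1,u-r:u+r+1]
    g=cv2.cvtColor(cv2.resize(c,None,fx=f,fy=f,interpolation=cv2.INTER_LINEAR),cv2.COLOR_BGR2GRAY)
    th,m=cv2.threshold(g,0,255,cv2.THRESH_BINARY_INV+cv2.THRESH_OTSU)
    n,l,s,ce=cv2.connectedComponentsWithStats(m); k=l[g.shape[0]//2,g.shape[1]//2]
    return (ce[k]+.5)/f-.5+[u-r,v-r], s[k][4]/f/f, s[k][2:4]/f
E
python3 - <<'E'
from h import *
T,S=viewer.camera_params('top'),viewer.camera_params('side')
t,s=cv2.imread('pics/top0.png'),cv2.imread('pics/side0.png')
P={}
for n,a,b,r,q in [('head',(368,188),(314,248),6,5),('b1',(368,237),(272,247),4,3),('b2',(382,235),(274,255),4,3)]:
    A=blob(t,a,r);B=blob(s,b,q); X,g=tri(ray(T,A[0]),ray(S,B[0])); print(n,A,B,X.round(1),g.round(1)); P[n]=X
    print('  plane85/95',plane(ray(T,A[0]),82 if n=='head' else 94).round(1),plane(ray(S,B[0]),82 if n=='head' else 94).round(1))
# prong tips at z77 
tip=plane(ray(T,(330+127/4,140+42/4)),76);print('tip mid approx',tip)
for n,uv in [('plain',(115,188)),('short',(235,150)),('purple',(450,289)),('orange',(261,247))]: print(n,plane(ray(T,uv),85).round(0))
h=plane(ray(T,blob(t,(368,188),6)[0]),82); print('yaw',np.degrees(np.arctan2(*(tip-h)[1::-1])))
x=R.from_quat([.852,.524,-.001,0.]).as_matrix();print('tool axes\n',x.round(3))
E
```

```text
head (array([367.07593553, 187.50240081]), np.float64(86.640625), array([11.  , 10.25])) (array([313.79784709, 248.42035036]), np.float64(47.71875), array([9.25 , 6.875])) [ 510.9 -272.1   76.7] 0.3
  plane85/95 [ 509.8 -271.1   82. ] [ 509.9 -277.6   82. ]
b1 (array([368.1336089 , 236.44707235]), np.float64(31.421875), array([6.875, 5.875])) (array([271.17279984, 247.11263629]), np.float64(20.0625), array([5.375, 4.875])) [ 405.1 -269.9   89.8] 0.4
  plane85/95 [ 404.6 -269.1   94. ] [ 404.9 -274.3   94. ]
b2 (array([381.59010989, 235.05625   ]), np.float64(28.4375), array([6.375, 5.875])) (array([273.52995621, 254.83738057]), np.float64(19.625), array([5., 5.])) [ 408.  -297.9   90.3] 0.3
  plane85/95 [ 407.6 -297.1   94. ] [ 407.7 -301.6   94. ]
tip mid approx [ 592.08726489 -262.28064905   76.        ]
plain [506. 264.  85.]
short [590.  11.  85.]
purple [ 297. -438.   85.]
orange [382. -47.  85.]
yaw 6.138132875300694
tool axes
 [[ 0.451  0.892 -0.002]
 [ 0.892 -0.451 -0.001]
 [-0.002 -0.001 -1.   ]]
```

The head triangulates to (511,-272,77–82). The bolt midpoint is 105 mm behind it, matching the text, so the leaf yaw is about 6.5°. The height comes out about 5 mm low, so I'll refine it with the wrist camera. Now moving so that the wrist camera is over the head, with the hand shut.

```bash
python3 -m pendant '[{"travel":[-0.4,0.5,0],"twist":-3,"hand":-1},{"travel":[-1.0,1.3,0],"twist":-7,"hand":-1},{"travel":[-1.7,2.2,0],"twist":-11,"hand":-1},{"travel":[-2.4,3.1,0],"twist":-15,"hand":-1},{"travel":[-3.1,4.0,0],"twist":-19,"hand":-1},{"travel":[-3.8,4.9,0],"twist":-23,"hand":-1},{"travel":[-4.5,5.8,0],"twist":-27,"hand":-1},{"travel":[-5.2,6.7,0],"twist":-31,"hand":-1},{"travel":[-5.9,7.6,0],"twist":-33.5,"hand":-1},{"travel":[-6.4,8.2,0],"twist":-33.5,"hand":-1}]' 20
python3 - <<'E'
from h import *
from workcell import status
s=status.observe();w,x,y,z=s['ee_rot'];M=R.from_quat([x,y,z,w]).as_matrix();print(s['clock'],s['eef_pos'],M.round(3),s['opening'],s['contact_force'])
print((M.T@(np.array([583,-264,249])-s['eef_pos'])/50).round(2))
E
```

```text
clock: 1.4
eef_pos: [458.9, -4.4, 248.3]
ee_rot: [0.0, 0.665, 0.747, -0.001]
contact_force: [0.1, 0.0, 0.8]
opening: 0.8
1.4 [458.860039   -4.4290824 248.3348528] [[-0.115  0.993 -0.001]
 [ 0.993  0.115 -0.001]
 [-0.001 -0.001 -1.   ]] 0.8266164022318998 [0.10700742 0.00947883 0.79628075]
[-5.44  1.87 -0.01]
```

```bash
python3 -m pendant '[{"travel":[-0.6,0.2,0],"twist":0,"hand":-1},{"travel":[-1.4,0.5,0],"twist":0,"hand":-1},{"travel":[-2.3,0.8,0],"twist":0,"hand":-1},{"travel":[-3.2,1.1,0],"twist":0,"hand":-1},{"travel":[-4.1,1.4,0],"twist":0,"hand":-1},{"travel":[-4.9,1.7,0],"twist":0,"hand":-1},{"travel":[-5.44,1.87,0],"twist":0,"hand":-1},{"travel":[-5.44,1.87,0],"twist":0,"hand":-1},{"travel":[-5.44,1.87,0],"twist":0,"hand":-1},{"travel":[-5.44,1.87,0],"twist":0,"hand":-1}]'
python3 - <<'E'
from h import *
import json
p=viewer.camera_params('wrist'); i=viewer.capture('wrist'); cv2.imwrite('pics/w1.png',i)
json.dump({k:np.array(v).tolist() for k,v in p.items()},open('w1.json','w')); print(p['origin'])
E
```

```text
clock: 2.65
eef_pos: [582.9, -262.8, 248.7]
ee_rot: [-0.0, 0.665, 0.747, -0.001]
contact_force: [-0.4, -0.1, -0.1]
opening: 0.6
[ 510.70570655 -270.52488411  384.55263248]
```

View pics/w1.png

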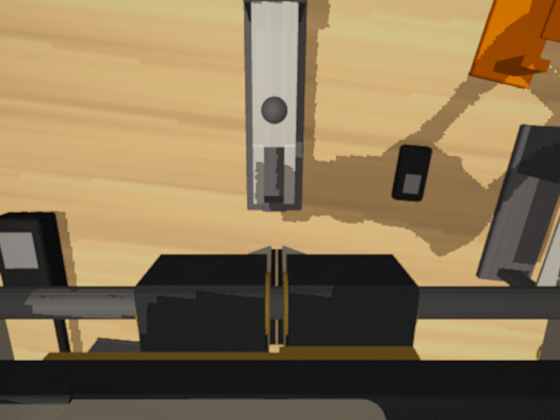

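The wrist view shows the forked leaf straight on, with the head at (274,110). The prongs point toward the hand, and the closed fingers are at (276,265).

```bash
python3 - <<'E'
from h import *
import json
W=json.load(open('w1.json'));T,S=viewer.camera_params('top'),viewer.camera_params('side')
a=blob(cv2.imread('pics/w1.png'),(274,110),18);b=blob(cv2.imread('pics/top0.png'),(368,188),6);c=blob(cv2.imread('pics/side0.png'),(314,248),5)
print(a)
rw,rt,rs=ray(W,a[0]),ray(T,b[0]),ray(S,c[0])
for n,r,q in [('wt',rw,rt),('ws',rw,rs),('ts',rt,rs)]: print(n,tri(r,q))
print('w@82',plane(rw,82),'width mm',a[2][0]/357.7*303/np.cos(np.arctan(100/357)))
from workcell import status
s=status.observe();w,x,y,z=s['ee_rot'];M=R.from_quat([x,y,z,w]).as_matrix()
for h in [(510,-271)]:
  print((M.T@(np.array([*h,85+22+25])-s['eef_pos'])/50).round(3))
E
```

```text
(array([273.91390565, 109.74675329]), np.float64(569.6875), array([26.25, 27.75]))
wt (array([ 510.55468795, -272.65217533,   75.80016674]), np.float64(1.0343266817365833))
ws (array([ 510.5127967 , -273.07490406,   77.69684465]), np.float64(0.6428572663530395))
ts (array([ 510.89854543, -272.12336345,   76.69490621]), np.float64(0.2901595076450368))
w@82 [ 510.20540103 -272.97374985   82.        ] width mm 23.09168221933637
[ 0.01  -1.468  2.338]
```

All three camera pairs agree: head at (510.5,-272.7), z about 76–78, width 23 mm, so the crown is near 85. The leaf face and width match the text. Next I go over the head and stop about 20 mm above the crown.

```bash
python3 -m pendant '[{"travel":[-0.01,-0.4,0],"twist":0,"hand":-1},{"travel":[-0.02,-1.0,0.1],"twist":0,"hand":-1},{"travel":[-0.03,-1.46,0.4],"twist":0,"hand":-1},{"travel":[-0.03,-1.46,0.9],"twist":0,"hand":-1},{"travel":[-0.03,-1.46,1.4],"twist":0,"hand":-1},{"travel":[-0.03,-1.46,1.9],"twist":0,"hand":-1},{"travel":[-0.03,-1.46,2.3],"twist":0,"hand":-1},{"travel":[-0.03,-1.46,2.43],"twist":0,"hand":-1},{"travel":[-0.03,-1.46,2.43],"twist":0,"hand":-1},{"travel":[-0.03,-1.46,2.43],"twist":0,"hand":-1}]'
python3 - <<'E'
from h import *
i=viewer.capture('side'); cv2.imwrite('pics/s2.png',cv2.resize(i[180:300,220:380],None,fx=5,fy=5))
E
```

```text
clock: 3.95
eef_pos: [511.1, -273.2, 128.5]
ee_rot: [0.001, 0.665, 0.747, -0.0]
contact_force: [-0.7, 0.1, 0.4]
opening: 0.5
```

View pics/s2.png

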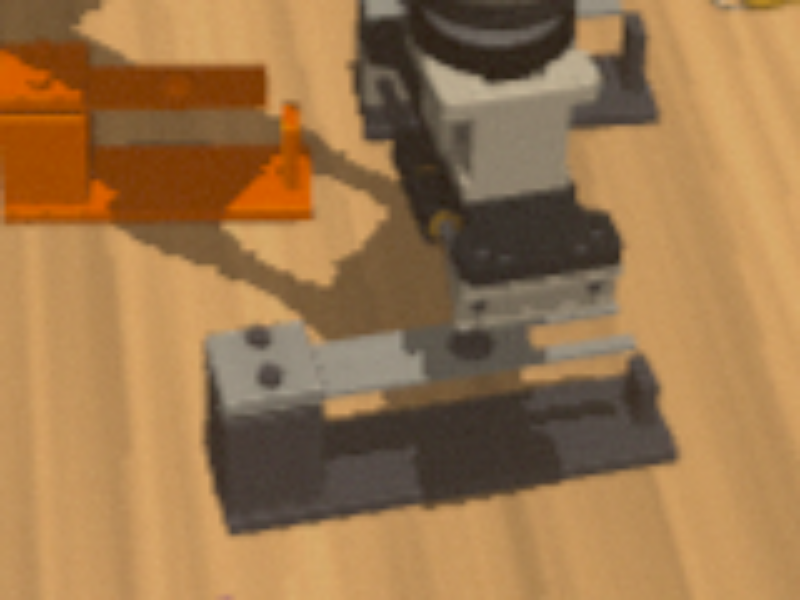

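The hand stands just over the dark head (crop 470,345), clear of the bolts. I descend to about 6 mm of nominal press and read the force.

```bash
python3 -m pendant '[{"travel":[0,0.01,0.1],"twist":0,"hand":-1},{"travel":[0,0.01,0.2],"twist":0,"hand":-1},{"travel":[0,0.01,0.3],"twist":0,"hand":-1},{"travel":[0,0.01,0.38],"twist":0,"hand":-1},{"travel":[0,0.01,0.44],"twist":0,"hand":-1},{"travel":[0,0.01,0.48],"twist":0,"hand":-1},{"travel":[0,0.01,0.52],"twist":0,"hand":-1},{"travel":[0,0.01,0.56],"twist":0,"hand":-1},{"travel":[0,0.01,0.56],"twist":0,"hand":-1},{"travel":[0,0.01,0.56],"twist":0,"hand":-1}]'
```

```text
clock: 5.25
eef_pos: [511.9, -273.2, 100.8]
ee_rot: [0.001, 0.665, 0.747, -0.0]
contact_force: [1.4, 1.7, 4.3]
opening: 0.5
```

The force is 4.3 N at about 6 mm of press, and the spring predicts 4.6 N, so it agrees. Now pressing another 8.5 mm and holding.

```bash
python3 -m pendant '[{"travel":[0,-0.01,0.04],"twist":0,"hand":-1},{"travel":[0,-0.02,0.08],"twist":0,"hand":-1},{"travel":[0,-0.02,0.12],"twist":0,"hand":-1},{"travel":[0,-0.02,0.15],"twist":0,"hand":-1},{"travel":[0,-0.02,0.17],"twist":0,"hand":-1},{"travel":[0,-0.02,0.17],"twist":0,"hand":-1},{"travel":[0,-0.02,0.17],"twist":0,"hand":-1},{"travel":[0,-0.02,0.17],"twist":0,"hand":-1},{"travel":[0,-0.02,0.17],"twist":0,"hand":-1},{"travel":[0,-0.02,0.17],"twist":0,"hand":-1}]'
python3 - <<'E'
from h import *
from workcell import status
i=viewer.capture('side'); cv2.imwrite('pics/s3.png',cv2.resize(i[180:300,220:380],None,fx=5,fy=5))
s=status.observe();print(s['clock'],s['eef_pos'],s['contact_force'])
E
```

```text
clock: 6.5
eef_pos: [511.7, -273.4, 93.2]
ee_rot: [0.002, 0.665, 0.747, 0.0]
contact_force: [2.2, 3.1, 9.3]
opening: 0.4
6.55 [ 511.69827521 -273.3576898    93.1943078 ] [2.368812   3.87289959 9.22119383]
```

View pics/s3.png

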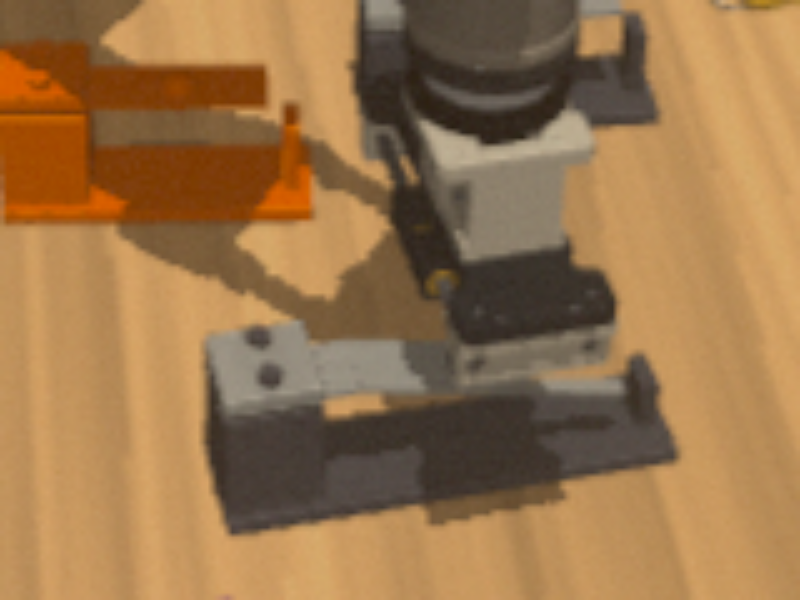

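The leaf is pressed down (crop, around 560,385), with the prong tip about level with the post top at (640,375). Force is 9.3 N and the head is down about 14 mm. I hold for another 1.25 s.

```bash
python3 -m pendant '[{"travel":[0,0,0.01],"twist":0,"hand":-1},{"travel":[0,0,0.01],"twist":0,"hand":-1},{"travel":[0,0,0.01],"twist":0,"hand":-1},{"travel":[0,0,0.01],"twist":0,"hand":-1},{"travel":[0,0,0.01],"twist":0,"hand":-1},{"travel":[0,0,0.01],"twist":0,"hand":-1},{"travel":[0,0,0.01],"twist":0,"hand":-1},{"travel":[0,0,0.01],"twist":0,"hand":-1},{"travel":[0,0,0.01],"twist":0,"hand":-1},{"travel":[0,0,0.01],"twist":0,"hand":-1}]'
```

```text
clock: 7.8
eef_pos: [511.8, -273.3, 93.4]
ee_rot: [0.003, 0.665, 0.747, 0.0]
contact_force: [-0.5, 3.8, 8.4]
opening: 0.5
```

It was held for over 1.7 s at 8.4–9.3 N. Now I let the spring rise and move clear.

```bash
python3 -m pendant '[{"travel":[0,0,-0.06],"twist":0,"hand":-1},{"travel":[0,0,-0.14],"twist":0,"hand":-1},{"travel":[0,0,-0.22],"twist":0,"hand":-1},{"travel":[0,0,-0.3],"twist":0,"hand":-1},{"travel":[0,0,-0.45],"twist":0,"hand":-1},{"travel":[0,0,-0.7],"twist":0,"hand":-1},{"travel":[0,0,-1.1],"twist":0,"hand":-1},{"travel":[0,0,-1.6],"twist":0,"hand":-1},{"travel":[0,0,-2.0],"twist":0,"hand":-1},{"travel":[0,0,-2.0],"twist":0,"hand":-1}]'
python3 -m pendant '[{"travel":[0,0.2,-0.3],"twist":0,"hand":-1},{"travel":[0,0.6,-0.7],"twist":0,"hand":-1},{"travel":[0,1.0,-1.0],"twist":0,"hand":-1},{"travel":[0,1.4,-1.0],"twist":0,"hand":-1},{"travel":[0,1.46,-1.0],"twist":0,"hand":-1},{"travel":[0,1.46,-1.0],"twist":0,"hand":-1},{"travel":[0,1.46,-1.0],"twist":0,"hand":-1},{"travel":[0,1.46,-1.0],"twist":0,"hand":-1},{"travel":[0,1.46,-1.0],"twist":0,"hand":-1},{"travel":[0,1.46,-1.0],"twist":0,"hand":-1}]'
python3 - <<'E'
from h import *
from workcell import status
i=viewer.capture('side'); cv2.imwrite('pics/s4.png',cv2.resize(i[110:310,180:380],None,fx=3,fy=3))
s=status.observe();print(s['clock'],s['eef_pos'],s['contact_force'])
o=cv2.imread('pics/side0.png');d=cv2.absdiff(o,i)[:,:,1]
print('diff leaf',d[240:262,288:345].mean(),d[125:150,260:315].mean())
E
```

```text
clock: 9.05
eef_pos: [512.0, -273.6, 195.4]
ee_rot: [0.005, 0.665, 0.747, 0.0]
contact_force: [-1.0, -0.4, -0.5]
opening: 0.1
clock: 10.3
eef_pos: [584.1, -264.8, 246.0]
ee_rot: [0.005, 0.665, 0.747, 0.0]
contact_force: [1.1, 0.6, -0.3]
opening: 0.5
10.35 [ 584.109422   -264.83790103  246.01388456] [ 0.83486242  0.09512364 -0.87821767]
diff leaf 17.574162679425836 10.63709090909091
```

View pics/s4.png

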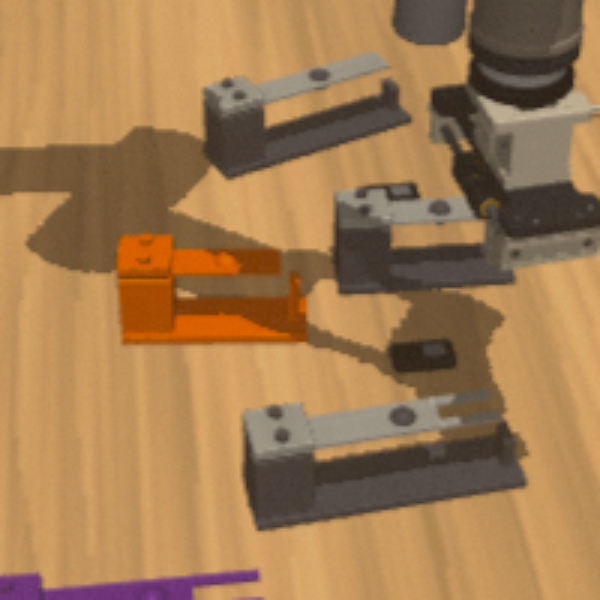

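The fork leaf is level again: its head at (403,415) in the crop is side-image (314,248), as before. The prongs at (470,405) are only shaded. The other springs are level and the hand is clear.

```bash
python3 -c "
from workcell import job_done; print(job_done())"
```

```text
the job is handed in; nothing more can be done
None
```

I pressed the grey fork-ended spring on its round head with the closed fingertips, let it spring back and moved the hand clear. The job was handed in about 10.4 s after the start; no verdict is reported.

- **Press and hold:** the readings were 9.3 N at the start of the hold and 8.4 N at the end, with the head down about 14 mm (about 0.23 rad). The hold lasted more than 1.5 s. In the side picture the tip was about level with the post's top. The bend is worked out from the tool height, because the joint itself cannot be read.
- **After release:** the side picture shows the fork leaf level, with its head at the same pixel as before, (314,248). The other two springs look level and untouched. The hand is about 100 mm or more clear, with only noise on the force reading, about 1 N.
- **Checks that disagreed:**
  - The pixel-difference check of the leaf against the first picture gave no clear result because the arm's shadow fell across it, so I judged the leaf by eye.
  - The three camera pairs put the head's blob centre at 76–78 mm, about 5 mm below mid-head. Contact came where the given 85 mm crown height predicted.
  - The force reading also showed 2–4 N sideways during the hold, although the press was straight down.

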